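# Press an electronics case shut in the bar clamp and release it

### The job

Squeeze the red trigger of the bench clamp again and again until its moving jaw has pressed the orange lid fully home on the grey case, slowly and gently at the end so as not to crush the case. Then press the yellow release tab and keep it down until the jaw has run all the way back open, and leave the closed case standing free on the rails. Work only the trigger and the tab (do not push the jaw or the case by hand), and leave the other things on the bench where they are.

Things in the scene. Friction and masses are not known exactly. Their poses are not given: they have to be found in the camera images.
- clamp: Bar clamp screwed to the bench; fixed. Origin at bench height under the middle of its grip; x along the bar towards the jaws, z up. Blue housing x -110 to 76 mm, 36 mm wide, top z 85 mm. The blue grip on it is a post x -32 to -12 mm, 28 mm wide, z 81 to 145 mm; the red trigger stands in front of it (+x).
- rest (a point): Middle of the foot of the fixed jaw's working face (clamp x 90 mm, z 55 mm; jaw 62 mm wide, top z 102 mm). In front of it (+x, for 120 mm) two rails, top z 55 mm, carry the case.
- trigger (a joint): Red trigger slide, m: 0 let go, 0.028 fully squeezed against its stop. It moves straight along the clamp's -x, towards the grip. Return spring 3.6 N at 0, 7 N at full. The force on it is spring + bar (about 3.5 N) + whatever the jaw presses on the case with. After 3 to 8 mm of lost motion each squeeze draws the bar along 1:1; a full squeeze gains 15 to 20 mm.
- trigger_face (a point): Point on the outer (+x) face of the red trigger, which is a plate 12 mm thick, 26 mm wide, z 87 to 145 mm; the point is at z 125 mm and moves with it. Let go, it is 62 mm from the back (-x) face of the grip, so grip and trigger can be taken together, or the trigger pushed alone; 46 mm of room in front of it to the fixed jaw.
- tab (a joint): Yellow release tab, m: 0 up, 0.006 fully pressed. The catch is clear from about 0.003. Spring 3.6 N at 0, 5.4 N at full.
- tab_top (a point): Middle of the top of the yellow release tab (26 x 26 mm, z 97 mm) at the clamp's x -75 mm, behind the grip. Press it straight down.
- bar (a joint): Travel of bar and moving jaw, m: 0 fully open (jaw face at the clamp's x 200 mm), growing as it closes; the closed case is met at about 0.066. A catch with 5 mm teeth keeps it when the trigger is let go (it falls back by up to 5 mm). It is sprung open (2.5 to 3.5 N) and runs back only while the yellow tab is held down with the trigger let go.
- jaw: Black pad of the moving jaw, 12 x 56 x 41 mm, z 59 to 100 mm, with its bar (12 mm thick steel, toothed). Its origin coincides with the clamp's origin when fully open and moves along -x with the bar; the pad's working face is at its x 200 mm.
- case: Small electronics case standing loose on the rails between the jaws: grey plastic base 34 (x) x 56 x 42 mm tall, mass about 0.17 kg, lid on its +x side towards the moving jaw. Origin at the centre of the underside of the base. It starts a few mm away from the fixed jaw and is pushed against it by the moving jaw. Over 22 N from the jaw crushes it; fast squeezes spike.
- lid (a joint): Gap between orange lid (plate 10 mm thick, 56 x 42 mm) and base, m: starts 0.006 to 0.009, 0 is fully home. It goes on against a push fit of about 6 N and stays where it is; once home it is stiff.
- spare_lid: Bystander: loose orange lid 42 x 56 x 10 mm lying near the clamp, origin centre of underside.
- screwdriver: Bystander: blue screwdriver 170 mm long lying near the clamp, origin at its middle underneath.
- spool: Bystander: blue and silver solder spool, 56 mm across, 44 mm tall, origin centre of underside.
Things that resemble listed ones, but are neither listed nor needed, are in the scene too. Several things have the shape of the case; the one meant has the colours described above.

How it is judged:
By the outcome, as a careful person would: the job done as asked, in the order asked, and still so for the second after the job is handed in, with the robot touching nothing.
It also fails if it takes over 56 s, if anything falls off the work surface, if the arm or the gripper's body presses on something with over 40 N, if the wrist force passes 120 N, or if a joint passes its speed limit or range.

### The arm

A 6-joint arm with a two-finger parallel gripper is mounted at the origin on the work surface. World frame = base frame: x ahead of the robot, y to its left, z up, the work surface at z = 0. Lengths are in mm, angles in rad, forces in N, time in s.
With the tool pointing down it reaches from about 400 to 925 mm from the base axis. Payload 12.5 kg.
Tool frame: the origin (TCP) lies between the finger pads; the fingertips stand 22 mm ahead of it and the grasp point (between the pads) lies 3 mm ahead of it; z points along the fingers, y is the line along which they close (so a half turn about z gives the same grasp; the last joint's range is limited). The gripper opens to 95 mm and grips with 3 to 60 N. Pads are 20 mm wide; open, the fingers measure 119 mm over their backs; the gripper's body (75 mm by 180 mm) begins 59 mm behind the grasp point.
Start: joints at [1.072, 0.491, 1.559, -0, 1.092, -0.106], TCP at [239.22, 577.424, 236.661] pointing down, gripper open.
Joint ranges: [-3.1, 3.1], [-0.84, 2.19], [0.05, 2.79], [-1.13, 4.28], [0.06, 2.93], [-2.69, 2.69]. Speed limits (rad/s): [2.22, 2.22, 2.79, 3.14, 3.14, 3.14].

### API

Orientations are given as [roll, pitch, yaw] about the fixed x, y, z axes, in that order (R = Rz(yaw) Ry(pitch) Rx(roll)).
In Python, from station import r gives the robot as it stands. The module is installed in compiled form; this text tells all that it offers.
- The arm moves only by the tool jog_arm, never from a script. Its argument "increments" is a list of rows, each an object of numbers: "tx", "ty", "tz": the shift along the tool's x, y, z in mm; "yaw": the turn about the tool's z in degrees. In form: [{"tx": .., "ty": .., "tz": .., "yaw": ..}, ...]. A call has 1 to 10 rows; each row shifts and turns the commanded pose from where the row before left it, along the tool's axes as they then stand; what a row does not reach is not made up. A row lasts 1/10 s, in which the tool goes at most 50 mm and 8.59 degrees, less where a joint would pass 70% of its speed; a pose out of reach is approached as far as the arm can. A call is refused whole if a number of a shift passes 50 or a number of a turn 8.59, either way. A call with a gripper value outside its range is refused whole. "gripper" is the gripper's target within -1 to 1 (shut at 1, half-way at 0, fully open at -1), set as the call begins (left out, the last holds). The fingers move at their own pace and stop on an object; "squeeze" is the grip in N (left out, the last holds). Time passes only in rows, so rows that do not move let the fingers close. It gives the time, the measured TCP pose, the force, the opening and the grip force at its end, in the units of the state.
- r.read_state(): the state, without advancing time (a new reading comes with each control period).
- r.capture(name): name is "side" or "top" or "wrist"; returns (picture, depth): 384x512x3 uint8, red, green, blue; 384x512 float32, mm along the optical axis (not along the pixel's ray), 0 where there is no reading.
- r.camera_model(name): a dict with "fx", "fy", "cx", "cy" (pixels), "rvec" (rotation vector, rad) and "tvec" (3), from world to camera coordinates, as OpenCV has them. Camera axes: x right, y down, z forward; pixel columns grow to the right and rows downward; lengths in mm; the calibration is good to about 2 mm. A picture is of the moment at which its call begins: read the wrist's pose just before it. camera_model takes no time and is no camera call; for the wrist camera it gives the pose at the moment of the call.
- r.sign_off(): hands the job in; it is judged then, once.
The state is a dict: "clock": time; "joints": joint angles; "joint_velocities": joint speeds; "effort": joint torques, N m; "tcp_pos": TCP position; "ee_rot": TCP orientation; "force": force on the tool from outside, world axes, zero at the start; "torque": the same for the moment, N m; "opening": finger opening in mm; "gripper_force": force on a finger pad.
Only numpy, scipy, OpenCV 4.12 (cv2) and the standard library are available. Lean on these libraries where they do the work, as an engineer would, in place of code of your own. Each camera call takes 0.05 s, during which the arm holds its last target. There are 200 camera calls.

## Working session

There is one attempt and no reset: what is moved stays moved. The work goes in short steps, Python scripts to look and compute and a tool call to move; the robot and the scene stay as the last step left them, time stands still between calls to the robot, and variables do not carry over. Pictures are saved under pics/ and viewed, at most 10 in all, crops included, and the job is handed in when it is done.

Besides the shell and the picture viewer there is one more tool, called after "Call:" as name([rows], argument=value, ...), one row to a line, values as JSON. jog_arm: Moves the arm, as the interface text tells. Its arguments: {"type":"object","properties":{"increments":{"type":"array"},"gripper":{"type":"number"},"squeeze":{"type":"number"}},"required":["increments"]}

```bash
mkdir -p pics
cat > h.py <<'E'
import numpy as np, cv2
from station import r
def cam(n):
    m=r.camera_model(n); R=cv2.Rodrigues(np.array(m["rvec"],float))[0]; return m,R,np.array(m["tvec"],float).ravel()
def cloud(n,depth):
    m,R,t=cam(n); v,u=np.mgrid[:384,:512]
    P=np.stack([(u-m["cx"])/m["fx"]*depth,(v-m["cy"])/m["fy"]*depth,depth],-1)
    return (P-t)@R
def snap(n,f):
    im,d=r.capture(n); cv2.imwrite("pics/"+f,cv2.resize(im[:,:,::-1],(768,576))); np.savez("/tmp/"+n,im=im,d=d); return im,d
E
python3 - <<'E'
from h import *
for n in("top","side"):
    im,d=snap(n,n+"0.png"); P=cloud(n,d); hsv=cv2.cvtColor(im,cv2.COLOR_RGB2HSV)
    for c,lo,hi in(("red",0,6),("orange",8,18),("yellow",22,34),("blue",100,125)):
        m=((hsv[...,0]>=lo)&(hsv[...,0]<=hi)&(hsv[...,1]>130)&(hsv[...,2]>60)&(d>0)).astype(np.uint8)
        k,l,s,ce=cv2.connectedComponentsWithStats(m)
        for i in range(1,k):
            if s[i,4]>40:
                Q=P[l==i]; print(n,c,s[i,4],ce[i].round(),np.median(Q,0).round(1),np.percentile(Q,3,axis=0).round(),np.percentile(Q,97,axis=0).round())
print(r.read_state())
E
```

```text
top red 146 [357. 156.] [589.8 -36.5 139.2] [580. -44. 102.] [602. -33. 147.]
top red 304 [ 43. 370.] [203.2 552.9 115.3] [194. 549.  59.] [210. 567. 132.]
top orange 9669 [245.  10.] [1486.8  206.3 -694. ] [1470. -880. -753.] [1501. 1177. -640.]
top orange 128 [140. 144.] [649.4 416.5  46.2] [639. 386.   4.] [670. 455.  49.]
top orange 166 [100. 153.] [630.7 500.   46.1] [622. 474.   4.] [650. 545.  49.]
top orange 84 [295. 175.] [565.   80.6  85.8] [540.  72.  63.] [591.  86.  98.]
top orange 56 [370. 212.] [495.4 -91.3   8.8] [ 472. -110.   -1.] [524. -81.  12.]
top orange 452 [ 59. 351.] [235.4 530.2  27.5] [165. 528.   9.] [245. 676.  46.]
top orange 175 [ 23. 366.] [206.4 602.   81.5] [195. 599.  51.] [210. 613. 120.]
top yellow 180 [400. 151.] [ 609.9 -136.    97.5] [ 598. -149.   88.] [ 625. -124.  101.]
top blue 8283 [52. 85.] [801.  626.7   7.1] [699. 520.   3.] [895. 748. 101.]
top blue 425 [63. 38.] [894.8 588.6  63.5] [893. 548.  23.] [897. 638.  90.]
top blue 353 [354. 131.] [678.2 -63.5  24.6] [ 669. -101.   19.] [690. -24.  28.]
top blue 927 [352. 162.] [588.8 -24.6  
[... 1786 characters left out ...]
625. -155.   88.]
{'clock': 0.1, 'joints': array([ 1.07241133e+00,  4.91490064e-01,  1.55936994e+00,  1.58344670e-05,
        1.09168822e+00, -1.05572704e-01]), 'joint_velocities': array([ 0.00153289, -0.0019607 , -0.00204556,  0.00019057, -0.00072905,
       -0.0016719 ]), 'effort': array([ 2.33952713e-03, -6.13625693e+01, -2.58603752e+01,  6.93529984e-02,
        4.71010152e-02, -1.33898625e-04]), 'tcp_pos': array([239.11537388, 577.25410389, 236.13229302]), 'ee_rot': array([-3.14064389e+00, -1.14660971e-04,  2.74877300e+00]), 'force': array([ 0.36171448,  0.52953399, -0.23872487]), 'torque': array([-0.00715299, -0.04338503,  0.03285071]), 'gripper_force': 0.0, 'opening': 95.3460794973009}
```

View pics/top0.png

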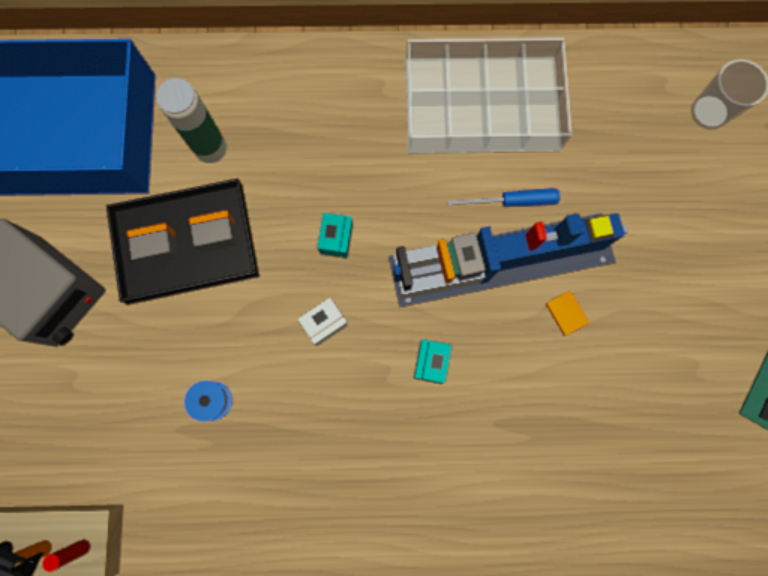

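View pics/side0.png

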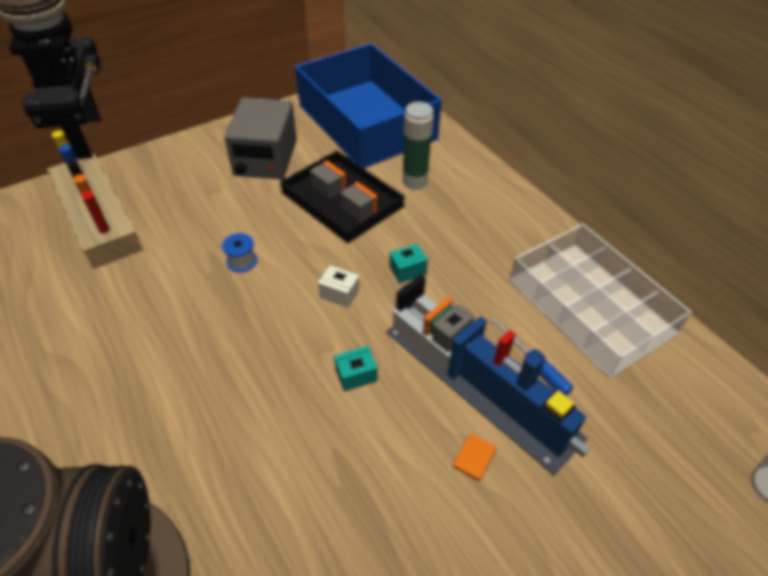

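The top view shows the clamp lying from pixel (620,225), where the yellow tab is, through the red trigger at (537,235) and the grey case at (465,255), to the black jaw at (403,265). Its +x therefore points roughly to world +y. The spare lid is at (568,313) and the screwdriver at (505,198). Next I'll fit the clamp's frame.

Run:
```python
from h import *
for n in("top","side"):
    z=np.load("/tmp/%s.npz"%n); im,d=z["im"],z["d"]; P=cloud(n,d); hsv=cv2.cvtColor(im,cv2.COLOR_RGB2HSV); h,s=hsv[...,0],hsv[...,1]
    near=(P[...,0]>520)&(P[...,0]<660)&(P[...,1]>-190)&(P[...,1]<60)&(s>130)
    def ctr(m):
        Q=P[m][:,:2].astype(np.float32); return [np.round(v,1) for v in cv2.minAreaRect(Q)], Q.mean(0).round(1), len(Q)
    b=(h>=100)&(h<=125)&near
    print(n,"hous",ctr(b&(abs(P[...,2]-85)<4)))
    print(n,"grip",ctr(b&(abs(P[...,2]-145)<5)))
    print(n,"trig",ctr((h<=6)&near&(abs(P[...,2]-145)<5)))
    print(n,"tab",ctr((h>=22)&(h<=34)&near&(abs(P[...,2]-97)<5)))
    print(n,"jawtop",ctr(b&(abs(P[...,2]-102)<4)&(P[...,1]>0)))
```

```text
top hous ([array([595. , -72.9]), array([ 57.7, 197.4]), np.float64(10.1)], array([591.6, -58.3], dtype=float32), 733)
top grip ([array([599.9, -85. ]), array([26.3, 19.3]), np.float64(12.1)], array([599.4, -84.4], dtype=float32), 136)
top trig ([array([592. , -39.7]), array([24.2, 10.2]), np.float64(14.5)], array([591.9, -38.8], dtype=float32), 68)
top tab ([array([ 611., -137.]), array([26.4, 25.4]), np.float64(9.9)], array([ 610.2, -136.4], dtype=float32), 168)
top jawtop ([array([580.5,  17.1]), array([60.9, 14.8]), np.float64(10.7)], array([579.4,  17.7], dtype=float32), 201)
side hous ([array([588.8, -78.7]), array([ 52. , 194.1]), np.float64(9.0)], array([590.6, -77.3], dtype=float32), 839)
side grip ([array([597.4, -87.1]), array([23.7, 19.2]), np.float64(9.5)], array([596.3, -88.4], dtype=float32), 105)
side trig ([array([588.7, -42.6]), array([24.4,  9.8]), np.float64(12.1)], array([588.4, -42.8], dtype=float32), 61)
side tab ([array([ 608.8, -138.6]), array([27.4, 25.4]), np.float64(9.4)], array([ 607.3, -139.3], dtype=float32), 172)
side jawtop ([array([576.9,  15.4]), array([57.9, 14.2]), np.float64(11.9)], array([575.1,  14.5], dtype=float32), 142)
```

Call:
jog_arm([
  {"yaw": 8},
  {"yaw": 8},
  {"yaw": 8},
  {"yaw": 8},
  {"yaw": 8},
  {"yaw": 8},
  {"yaw": 8},
], gripper=1, squeeze=40)

```text
invalid input
```

Call:
jog_arm([
  {"tx": 0,"ty": 0,"tz": 0,"yaw": 8},
  {"tx": 0,"ty": 0,"tz": 0,"yaw": 8},
  {"tx": 0,"ty": 0,"tz": 0,"yaw": 8},
  {"tx": 0,"ty": 0,"tz": 0,"yaw": 8},
  {"tx": 0,"ty": 0,"tz": 0,"yaw": 8},
  {"tx": 0,"ty": 0,"tz": 0,"yaw": 8},
  {"tx": 0,"ty": 0,"tz": 0,"yaw": 8.5},
], gripper=1, squeeze=40)

```text
clock: 0.8
tcp_pos: [239.2, 577.3, 236.3]
ee_rot: [-3.141, 0.0, 1.757]
force: [0.6, 0.8, -0.2]
opening: 44.4
gripper_force: 0.0
```

Call:
jog_arm([
  {"tx": -20,"ty": 7,"tz": 0,"yaw": 0},
  {"tx": -40,"ty": 14,"tz": 0,"yaw": 0},
  {"tx": -40,"ty": 14,"tz": 0,"yaw": 0},
  {"tx": -40,"ty": 14,"tz": 0,"yaw": 0},
  {"tx": -40,"ty": 14,"tz": 0,"yaw": 0},
  {"tx": -40,"ty": 14,"tz": 0,"yaw": 0},
  {"tx": -40,"ty": 14,"tz": 0,"yaw": 0},
  {"tx": -40,"ty": 14,"tz": 0,"yaw": 0},
  {"tx": -40,"ty": 14,"tz": 0,"yaw": 0},
  {"tx": -40,"ty": 14,"tz": 0,"yaw": 0},
])

```text
clock: 1.8
tcp_pos: [442.8, 228.1, 236.6]
ee_rot: [-3.141, -0.0, 1.763]
force: [0.4, 0.8, -0.3]
opening: 0.4
gripper_force: 0.0
```

Call:
jog_arm([
  {"tx": -40,"ty": 14,"tz": 0,"yaw": 0},
  {"tx": -40,"ty": 14,"tz": 0,"yaw": 0},
  {"tx": -40,"ty": 14,"tz": 0,"yaw": 0},
  {"tx": -40,"ty": 14,"tz": 0,"yaw": 0},
  {"tx": -40,"ty": 14,"tz": 0,"yaw": 0},
  {"tx": -40,"ty": 14,"tz": 0,"yaw": 0},
  {"tx": -27,"ty": 14,"tz": 0,"yaw": 0},
  {"tx": 0,"ty": 0,"tz": 0,"yaw": 0},
  {"tx": 0,"ty": 0,"tz": 0,"yaw": 0},
])

```text
clock: 2.7
tcp_pos: [589.0, -13.8, 236.0]
ee_rot: [-3.14, -0.001, 1.762]
force: [0.4, 0.1, 0.1]
opening: 0.3
gripper_force: 0.0
```

Call:
jog_arm([
  {"tx": -1,"ty": -4,"tz": 20,"yaw": 0},
  {"tx": 0,"ty": 0,"tz": 30,"yaw": 0},
  {"tx": 0,"ty": 0,"tz": 30,"yaw": 0},
  {"tx": 0,"ty": 0,"tz": 24,"yaw": 0},
  {"tx": 0,"ty": 0,"tz": 12,"yaw": 0},
  {"tx": 0,"ty": 0,"tz": 0,"yaw": 0},
])

```text
clock: 3.3
tcp_pos: [584.7, -14.4, 119.6]
ee_rot: [-3.139, -0.001, 1.764]
force: [-0.2, 0.6, -0.0]
opening: 0.5
gripper_force: 0.0
```

Run:
```python
from h import *
im,d=r.capture("side"); cv2.imwrite("pics/s1.png",cv2.resize(im[180:320,240:440,::-1],(800,560)))
```

```text
(no output)
```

View pics/s1.png

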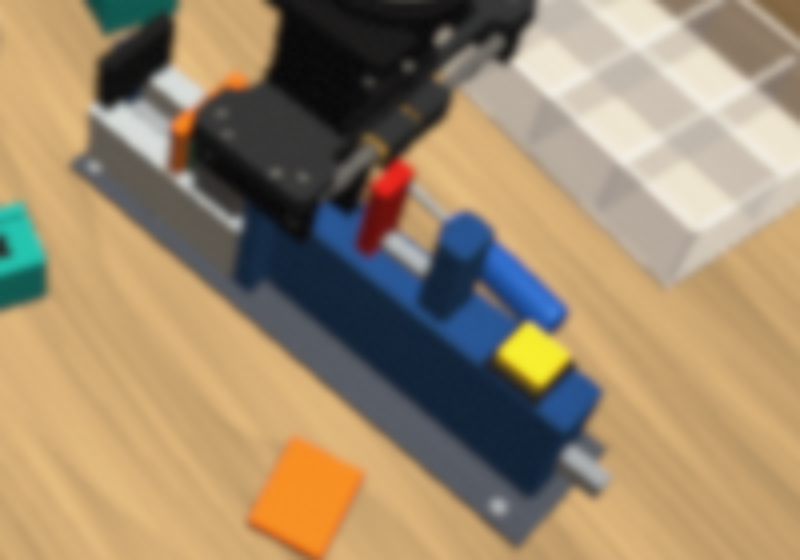

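The finger, at pixel (345,190), sits in front of the red trigger at (385,200), with nothing between them. Starting the first stroke.

Call:
jog_arm([
  {"tx": -4,"ty": 0,"tz": 0,"yaw": 0},
  {"tx": -3,"ty": 0,"tz": 0,"yaw": 0},
  {"tx": -3,"ty": 0,"tz": 0,"yaw": 0},
  {"tx": -3,"ty": 0,"tz": 0,"yaw": 0},
  {"tx": -3,"ty": 0,"tz": 0,"yaw": 0},
  {"tx": -3,"ty": 0,"tz": 0,"yaw": 0},
  {"tx": 0,"ty": 0,"tz": 0,"yaw": 0},
])

```text
clock: 4.05
tcp_pos: [589.5, -33.8, 121.3]
ee_rot: [3.141, -0.001, 1.762]
force: [-0.7, 6.6, 5.7]
opening: 0.3
gripper_force: 3.4
```

Call:
jog_arm([
  {"tx": -3,"ty": 0,"tz": 0,"yaw": 0},
  {"tx": -3,"ty": 0,"tz": 0,"yaw": 0},
  {"tx": -3,"ty": 0,"tz": 0,"yaw": 0},
  {"tx": -3,"ty": 0,"tz": 0,"yaw": 0},
  {"tx": 0,"ty": 0,"tz": 0,"yaw": 0},
])

```text
clock: 4.55
tcp_pos: [591.7, -45.3, 121.3]
ee_rot: [3.141, -0.001, 1.762]
force: [-1.3, 9.2, 6.2]
opening: 0.6
gripper_force: 4.6
```

Call:
jog_arm([
  {"tx": -2,"ty": 0,"tz": -1,"yaw": 0},
  {"tx": -2,"ty": 0,"tz": 0,"yaw": 0},
  {"tx": -1.5,"ty": 0,"tz": 0,"yaw": 0},
  {"tx": 0,"ty": 0,"tz": 0,"yaw": 0},
])

```text
clock: 4.95
tcp_pos: [592.5, -50.3, 121.5]
ee_rot: [-3.141, -0.002, 1.762]
force: [1.7, 10.3, -1.2]
opening: 0.5
gripper_force: 5.0
```

```bash
cat >> h.py <<'E'
U=np.array([-.19,.982])
def jaw(n="side"):
    # clamp x of trigger, lid and black pad, from colours above the rails
    s=r.read_state(); im,d=r.capture(n); P=cloud(n,d); hsv=cv2.cvtColor(im,cv2.COLOR_RGB2HSV); h,S,V=cv2.split(hsv)
    X=(P[...,:2]-np.array([594.8,-64.5]))@U; Y=(P[...,:2]-np.array([594.8,-64.5]))@np.array([.982,.19]); Z=P[...,2]
    box=(X>92)&(X<225)&(abs(Y)<32)&(Z>60)&(Z<106)
    for k,m in(("lid",box&(h>=8)&(h<=18)&(S>130)),("grey",box&(S<90)&(Z>94)&(V>60)),("pad",box&(V<50)&(Z>96))):
        q=X[m]; print(n,k,m.sum(),np.percentile(q,[3,50,97]).round(1) if len(q) else "")
    print(round(s["clock"],2),s["tcp_pos"].round(1),"F",s["force"].round(1),"T",s["torque"].round(2),"push",round(float(s["force"][:2]@U),1))
    return im
E
python3 -c "
from h import *
for n in('side','top'):jaw(n)"
```

```text
side lid 133 [137.  140.7 147.2]
side grey 276 [ 98.2 116.3 180.8]
side pad 81 [110.8 174.7 179.5]
4.95 [592.5 -50.3 121.5] F [ 1.7 10.3 -1.2] T [ 1.54 -0.15  0.02] push 9.8
top lid 67 [138.3 148.2 149. ]
top grey 542 [ 97.9 117.6 183.3]
top pad 2 [185.2 185.4 185.6]
5.0 [592.5 -50.3 121.5] F [ 1.1 10.  -1.5] T [ 1.54 -0.13  0.05] push 9.6
```

Call:
jog_arm([
  {"tx": -1,"ty": 0,"tz": 0,"yaw": 0},
  {"tx": -1,"ty": 0,"tz": 0,"yaw": 0},
  {"tx": 0,"ty": 0,"tz": 0,"yaw": 0},
])

```text
clock: 5.35
tcp_pos: [592.6, -51.4, 121.5]
ee_rot: [-3.141, -0.003, 1.762]
force: [0.8, 17.1, 1.0]
opening: 0.1
gripper_force: 8.3
```

Call:
jog_arm([
  {"tx": 6,"ty": 0,"tz": 0,"yaw": 0},
  {"tx": 6,"ty": 0,"tz": 0,"yaw": 0},
  {"tx": 6,"ty": 0,"tz": 0,"yaw": 0},
  {"tx": 6,"ty": 0,"tz": 0,"yaw": 0},
  {"tx": 6,"ty": 0,"tz": 0,"yaw": 0},
  {"tx": 0,"ty": 0,"tz": 0,"yaw": 0},
])

```text
clock: 5.95
tcp_pos: [587.1, -23.4, 121.7]
ee_rot: [-3.141, 0.0, 1.763]
force: [0.4, 0.4, -0.0]
opening: 0.6
gripper_force: 0.0
```

```bash
python3 -c "
from h import *
jaw()"
```

```text
side lid 132 [137.4 141.  146.9]
side grey 29 [120.1 146.9 187.7]
side pad 69 [175.  178.2 182.2]
5.95 [587.1 -23.4 121.7] F [ 0.4  0.4 -0. ] T [-0.06  0.05  0.02] push 0.3
```

Call:
jog_arm([
  {"tx": -3,"ty": 0,"tz": 0,"yaw": 0},
  {"tx": -3,"ty": 0,"tz": 0,"yaw": 0},
  {"tx": -3,"ty": 0,"tz": 0,"yaw": 0},
  {"tx": -3,"ty": 0,"tz": 0,"yaw": 0},
  {"tx": -3,"ty": 0,"tz": 0,"yaw": 0},
  {"tx": -3,"ty": 0,"tz": 0,"yaw": 0},
  {"tx": -3,"ty": 0,"tz": 0,"yaw": 0},
  {"tx": -3,"ty": 0,"tz": 0,"yaw": 0},
  {"tx": -3,"ty": 0,"tz": 0,"yaw": 0},
  {"tx": -1,"ty": 0,"tz": 0,"yaw": 0},
])

```text
clock: 7.0
tcp_pos: [592.4, -50.8, 121.8]
ee_rot: [-3.141, -0.002, 1.762]
force: [-2.1, 10.8, 4.0]
opening: 0.0
gripper_force: 5.8
```

```bash
python3 -c "
from h import *
jaw()"
```

```text
side lid 186 [137.3 143.  154.2]
side grey 287 [ 98.4 116.6 162.8]
side pad 87 [110.9 155.2 160.2]
7.0 [592.4 -50.8 121.8] F [-2.1 10.8  4. ] T [ 1.63  0.31 -0.02] push 11.0
```

Call:
jog_arm([
  {"tx": 5,"ty": 0,"tz": 0,"yaw": 0},
  {"tx": 6,"ty": 0,"tz": 0,"yaw": 0},
  {"tx": 6,"ty": 0,"tz": 0,"yaw": 0},
  {"tx": 6,"ty": 0,"tz": 0,"yaw": 0},
  {"tx": 5,"ty": 0,"tz": 0,"yaw": 0},
  {"tx": 0,"ty": 0,"tz": 0,"yaw": 0},
  {"tx": 0,"ty": 0,"tz": 0,"yaw": 0},
])

```text
clock: 7.75
tcp_pos: [587.3, -23.7, 121.6]
ee_rot: [3.141, -0.0, 1.763]
force: [-0.9, 3.7, 1.1]
opening: 0.3
gripper_force: 1.8
```

```bash
python3 -c "
from h import *
jaw()"
```

```text
side lid 184 [137.4 142.4 156.6]
side grey 32 [120.4 162.9 167.1]
side pad 75 [155.4 158.3 162.9]
7.75 [587.3 -23.7 121.6] F [-0.9  3.7  1.1] T [ 0.42  0.16 -0.03] push 3.8
```

Call:
jog_arm([
  {"tx": 1,"ty": 0,"tz": 0,"yaw": 0},
  {"tx": -2,"ty": 0,"tz": 0,"yaw": 0},
  {"tx": -3,"ty": 0,"tz": 0,"yaw": 0},
  {"tx": -3,"ty": 0,"tz": 0,"yaw": 0},
  {"tx": -2,"ty": 0,"tz": 0,"yaw": 0},
  {"tx": -1,"ty": 0,"tz": 0,"yaw": 0},
  {"tx": -1,"ty": 0,"tz": 0,"yaw": 0},
  {"tx": -1,"ty": 0,"tz": 0,"yaw": 0},
  {"tx": -1,"ty": 0,"tz": 0,"yaw": 0},
  {"tx": -1,"ty": 0,"tz": 0,"yaw": 0},
])

```text
clock: 8.8
tcp_pos: [589.7, -36.7, 121.6]
ee_rot: [-3.141, -0.002, 1.763]
force: [-1.0, 11.3, 2.3]
opening: 0.8
gripper_force: 5.6
```

Call:
jog_arm([
  {"tx": -1,"ty": 0,"tz": 0,"yaw": 0},
  {"tx": -1,"ty": 0,"tz": 0,"yaw": 0},
  {"tx": -1,"ty": 0,"tz": 0,"yaw": 0},
  {"tx": -1,"ty": 0,"tz": 0,"yaw": 0},
  {"tx": 0,"ty": 0,"tz": 0,"yaw": 0},
])

```text
clock: 9.3
tcp_pos: [590.5, -40.6, 121.6]
ee_rot: [-3.141, -0.002, 1.762]
force: [-1.3, 10.4, 1.8]
opening: 0.5
gripper_force: 5.4
```

```bash
python3 -c "
from h import *
jaw()"
```

```text
side lid 190 [132.8 138.3 145.8]
side grey 152 [104.  118.5 154.2]
side pad 35 [146.5 148.5 151. ]
9.3 [590.5 -40.6 121.6] F [-1.3 10.4  1.8] T [1.53 0.17 0.02] push 10.5
```

Call:
jog_arm([
  {"tx": -0.6,"ty": 0,"tz": 0,"yaw": 0},
  {"tx": -0.6,"ty": 0,"tz": 0,"yaw": 0},
  {"tx": -0.6,"ty": 0,"tz": 0,"yaw": 0},
  {"tx": -0.6,"ty": 0,"tz": 0,"yaw": 0},
  {"tx": -0.6,"ty": 0,"tz": 0,"yaw": 0},
])

```text
clock: 9.85
tcp_pos: [590.9, -42.8, 121.6]
ee_rot: [-3.141, -0.003, 1.762]
force: [-1.4, 16.4, 4.1]
opening: 0.6
gripper_force: 8.6
```

Call:
jog_arm([
  {"tx": -0.6,"ty": 0,"tz": 0,"yaw": 0},
  {"tx": -0.6,"ty": 0,"tz": 0,"yaw": 0},
  {"tx": -0.6,"ty": 0,"tz": 0,"yaw": 0},
  {"tx": -0.6,"ty": 0,"tz": 0,"yaw": 0},
  {"tx": -0.6,"ty": 0,"tz": 0,"yaw": 0},
])

```text
clock: 10.35
tcp_pos: [591.5, -45.6, 121.7]
ee_rot: [-3.141, -0.003, 1.763]
force: [-0.5, 17.1, 3.2]
opening: 0.3
gripper_force: 8.6
```

```bash
python3 -c "
from h import *
jaw()"
```

```text
side lid 191 [128.1 133.7 140.4]
side grey 193 [ 97.1 115.  149. ]
side pad 43 [109.1 143.9 147. ]
10.35 [591.5 -45.6 121.7] F [-0.5 17.1  3.2] T [ 2.54  0.27 -0.  ] push 16.9
```

Call:
jog_arm([
  {"tx": -0.5,"ty": 0,"tz": 0,"yaw": 0},
  {"tx": -0.5,"ty": 0,"tz": 0,"yaw": 0},
  {"tx": -0.5,"ty": 0,"tz": 0,"yaw": 0},
  {"tx": -0.5,"ty": 0,"tz": 0,"yaw": 0},
  {"tx": -0.5,"ty": 0,"tz": 0,"yaw": 0},
])

```text
clock: 10.9
tcp_pos: [591.9, -48.0, 121.6]
ee_rot: [-3.141, -0.003, 1.763]
force: [-1.7, 18.0, 4.3]
opening: 0.5
gripper_force: 8.9
```

Call:
jog_arm([
  {"tx": -0.4,"ty": 0,"tz": 0,"yaw": 0},
  {"tx": -0.4,"ty": 0,"tz": 0,"yaw": 0},
  {"tx": -0.4,"ty": 0,"tz": 0,"yaw": 0},
])

```text
clock: 11.2
tcp_pos: [592.1, -49.1, 121.6]
ee_rot: [-3.141, -0.003, 1.763]
force: [-1.8, 18.3, 4.3]
opening: 0.7
gripper_force: 9.0
```

```bash
python3 -c "
from h import *
jaw()"
```

```text
side lid 188 [122.8 130.3 137.4]
side grey 206 [ 96.6 113.3 145.4]
side pad 52 [104.6 139.5 143.1]
11.2 [592.1 -49.1 121.6] F [-1.8 18.3  4.3] T [2.63 0.27 0.  ] push 18.3
```

Call:
jog_arm([
  {"tx": -0.3,"ty": 0,"tz": 0,"yaw": 0},
  {"tx": -0.3,"ty": 0,"tz": 0,"yaw": 0},
  {"tx": -0.3,"ty": 0,"tz": 0,"yaw": 0},
])

```text
clock: 11.55
tcp_pos: [592.3, -50.1, 121.6]
ee_rot: [-3.141, -0.003, 1.763]
force: [-1.7, 16.6, 3.6]
opening: 0.3
gripper_force: 8.7
```

Call:
jog_arm([
  {"tx": -0.3,"ty": 0,"tz": 0,"yaw": 0},
  {"tx": -0.3,"ty": 0,"tz": 0,"yaw": 0},
])

```text
clock: 11.75
tcp_pos: [592.4, -50.7, 121.6]
ee_rot: [-3.141, -0.003, 1.763]
force: [-2.2, 17.9, 4.1]
opening: 0.4
gripper_force: 9.0
```

```bash
python3 -c "
from h import *
jaw()"
```

```text
side lid 178 [122.4 129.2 135.7]
side grey 207 [ 95.5 111.9 144. ]
side pad 53 [102.9 137.6 141.8]
11.75 [592.4 -50.7 121.6] F [-2.2 17.9  4.1] T [2.61 0.24 0.01] push 18.0
```

Call:
jog_arm([
  {"tx": -0.3,"ty": 0,"tz": 0,"yaw": 0},
  {"tx": -0.3,"ty": 0,"tz": 0,"yaw": 0},
  {"tx": 0,"ty": 0,"tz": 0,"yaw": 0},
])

```text
clock: 12.1
tcp_pos: [592.4, -50.9, 121.6]
ee_rot: [-3.141, -0.003, 1.763]
force: [-2.1, 21.1, 4.9]
opening: 0.3
gripper_force: 10.0
```

Call:
jog_arm([
  {"tx": 3,"ty": 0,"tz": 0,"yaw": 0},
  {"tx": 5,"ty": 0,"tz": 0,"yaw": 0},
  {"tx": 5,"ty": 0,"tz": 0,"yaw": 0},
  {"tx": 5,"ty": 0,"tz": 0,"yaw": 0},
  {"tx": 5,"ty": 0,"tz": 0,"yaw": 0},
  {"tx": 5,"ty": 0,"tz": 0,"yaw": 0},
  {"tx": 1,"ty": 0,"tz": 0,"yaw": 0},
  {"tx": 0,"ty": 0,"tz": 0,"yaw": 0},
])

```text
clock: 12.9
tcp_pos: [587.4, -24.4, 121.6]
ee_rot: [-3.142, -0.0, 1.763]
force: [-0.5, 3.5, -0.1]
opening: 0.5
gripper_force: 1.8
```

```bash
python3 -c "
from h import *
jaw()"
```

```text
side lid 84 [122.  129.7 136.9]
side grey 20 [118.1 144.7 147. ]
side pad 67 [135.4 138.7 144. ]
12.9 [587.4 -24.4 121.6] F [-0.5  3.5 -0.1] T [ 0.55  0.02 -0.  ] push 3.5
```

Call:
jog_arm([
  {"tx": 2.5,"ty": 0,"tz": 0,"yaw": 0},
  {"tx": 0,"ty": 0,"tz": 0,"yaw": 0},
  {"tx": -2,"ty": 0,"tz": 0,"yaw": 0},
  {"tx": -2,"ty": 0,"tz": 0,"yaw": 0},
  {"tx": -1,"ty": 0,"tz": 0,"yaw": 0},
  {"tx": -0.5,"ty": 0,"tz": 0,"yaw": 0},
  {"tx": -0.5,"ty": 0,"tz": 0,"yaw": 0},
  {"tx": 0,"ty": 0,"tz": 0,"yaw": 0},
])

```text
clock: 13.75
tcp_pos: [588.0, -27.9, 121.6]
ee_rot: [3.142, -0.0, 1.763]
force: [-0.3, 4.1, 1.7]
opening: 0.1
gripper_force: 2.1
```

Call:
jog_arm([
  {"tx": -0.4,"ty": 0,"tz": 0,"yaw": 0},
  {"tx": -0.4,"ty": 0,"tz": 0,"yaw": 0},
  {"tx": -0.4,"ty": 0,"tz": 0,"yaw": 0},
])

```text
clock: 14.05
tcp_pos: [588.2, -28.8, 121.7]
ee_rot: [-3.142, -0.001, 1.763]
force: [-1.0, 6.6, 2.9]
opening: 0.5
gripper_force: 3.6
```

Call:
jog_arm([
  {"tx": -0.3,"ty": 0,"tz": 0,"yaw": 0},
  {"tx": -0.3,"ty": 0,"tz": 0,"yaw": 0},
  {"tx": -0.3,"ty": 0,"tz": 0,"yaw": 0},
])

```text
clock: 14.35
tcp_pos: [588.4, -29.5, 121.7]
ee_rot: [-3.142, -0.001, 1.763]
force: [-1.6, 8.3, 2.8]
opening: 0.5
gripper_force: 4.0
```

Call:
jog_arm([
  {"tx": -0.3,"ty": 0,"tz": 0,"yaw": 0},
  {"tx": -0.3,"ty": 0,"tz": 0,"yaw": 0},
])

```text
clock: 14.55
tcp_pos: [588.5, -30.1, 121.6]
ee_rot: [-3.141, -0.001, 1.763]
force: [-0.7, 8.6, 2.9]
opening: -0.0
gripper_force: 4.1
```

Call:
jog_arm([
  {"tx": -0.3,"ty": 0,"tz": 0,"yaw": 0},
  {"tx": -0.3,"ty": 0,"tz": 0,"yaw": 0},
])

```text
clock: 14.75
tcp_pos: [588.5, -30.6, 121.7]
ee_rot: [-3.141, -0.001, 1.763]
force: [-1.4, 8.5, 2.4]
opening: 0.3
gripper_force: 4.5
```

Call:
jog_arm([
  {"tx": -0.3,"ty": 0,"tz": 0,"yaw": 0},
  {"tx": -0.3,"ty": 0,"tz": 0,"yaw": 0},
  {"tx": -0.3,"ty": 0,"tz": 0,"yaw": 0},
])

```text
clock: 15.05
tcp_pos: [588.6, -30.9, 121.7]
ee_rot: [-3.141, -0.002, 1.763]
force: [-1.8, 13.4, 3.9]
opening: 0.4
gripper_force: 6.9
```

Call:
jog_arm([
  {"tx": -0.3,"ty": 0,"tz": 0,"yaw": 0},
  {"tx": -0.3,"ty": 0,"tz": 0,"yaw": 0},
])

```text
clock: 15.25
tcp_pos: [588.7, -31.1, 121.7]
ee_rot: [-3.141, -0.002, 1.763]
force: [-2.3, 16.5, 4.9]
opening: 0.3
gripper_force: 8.3
```

```bash
python3 -c "
from h import *
jaw()"
```

```text
side lid 157 [122.4 129.9 136.3]
side grey 36 [110.1 120.  144.9]
side pad 39 [136.6 138.9 141.9]
15.25 [588.7 -31.1 121.7] F [-2.3 16.5  4.9] T [2.49 0.32 0.  ] push 16.6
```

Call:
jog_arm([
  {"tx": -0.2,"ty": 0,"tz": 0,"yaw": 0},
  {"tx": -0.2,"ty": 0,"tz": 0,"yaw": 0},
  {"tx": 0,"ty": 0,"tz": 0,"yaw": 0},
])

```text
clock: 15.6
tcp_pos: [588.7, -31.2, 121.7]
ee_rot: [-3.141, -0.002, 1.763]
force: [-2.1, 17.3, 4.9]
opening: 0.5
gripper_force: 8.8
```

Call:
jog_arm([
  {"tx": -0.2,"ty": 0,"tz": 0,"yaw": 0},
  {"tx": 0,"ty": 0,"tz": 0,"yaw": 0},
])

```text
clock: 15.8
tcp_pos: [588.6, -31.3, 121.7]
ee_rot: [-3.141, -0.003, 1.763]
force: [-1.9, 18.2, 5.2]
opening: 0.4
gripper_force: 9.2
```

```bash
python3 -c "
from h import *
im=jaw()
cv2.imwrite('pics/s2.png',cv2.resize(im[180:260,250:370,::-1],(780,520),interpolation=cv2.INTER_CUBIC))"
```

```text
side lid 159 [123.  130.  135.7]
side grey 38 [109.7 120.7 145. ]
side pad 38 [136.4 138.9 141.6]
15.8 [588.6 -31.3 121.7] F [-1.9 18.2  5.2] T [ 2.75  0.38 -0.03] push 18.3
```

View pics/s2.png

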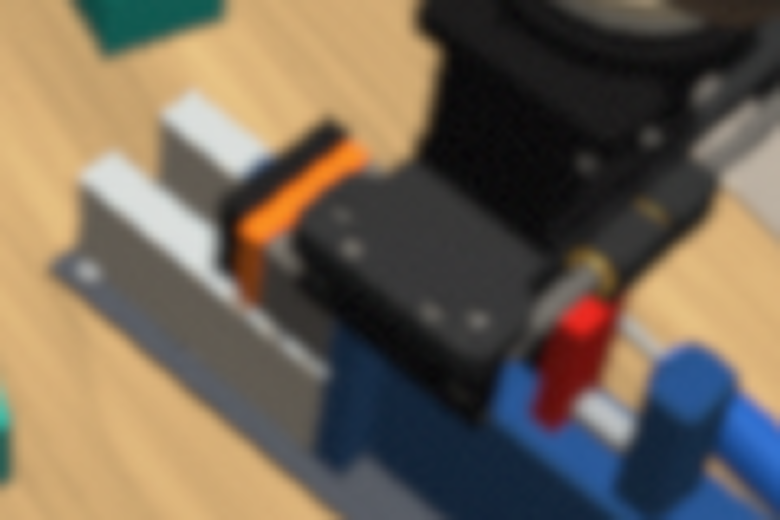

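Call:
jog_arm([
  {"tx": -0.2,"ty": 0,"tz": 0,"yaw": 0},
  {"tx": 0,"ty": 0,"tz": 0,"yaw": 0},
  {"tx": -0.2,"ty": 0,"tz": 0,"yaw": 0},
  {"tx": 0,"ty": 0,"tz": 0,"yaw": 0},
  {"tx": -0.2,"ty": 0,"tz": 0,"yaw": 0},
  {"tx": 0,"ty": 0,"tz": 0,"yaw": 0},
])

```text
clock: 16.45
tcp_pos: [588.7, -31.5, 121.7]
ee_rot: [-3.141, -0.003, 1.763]
force: [-2.0, 21.5, 4.2]
opening: 0.3
gripper_force: 10.6
```

Call:
jog_arm([
  {"tx": 0,"ty": 0,"tz": 0,"yaw": 0},
  {"tx": 0,"ty": 0,"tz": 0,"yaw": 0},
])

```text
clock: 16.65
tcp_pos: [588.7, -31.5, 121.7]
ee_rot: [-3.141, -0.003, 1.763]
force: [-3.1, 21.3, 6.1]
opening: 0.3
gripper_force: 10.6
```

Home: the force climbs to about 21 N with no further travel, so roughly 13 N is on the case. Next I'll let go and move to the tab.

Call:
jog_arm([
  {"tx": 2,"ty": 0,"tz": 0,"yaw": 0},
  {"tx": 3,"ty": 0,"tz": 0,"yaw": 0},
  {"tx": 4,"ty": 0,"tz": 0,"yaw": 0},
  {"tx": 5,"ty": 0,"tz": 0,"yaw": 0},
  {"tx": 0,"ty": 0,"tz": -10,"yaw": 0},
  {"tx": 0,"ty": 0,"tz": -25,"yaw": 0},
  {"tx": 0,"ty": 0,"tz": -25,"yaw": 0},
  {"tx": 0,"ty": 0,"tz": -10,"yaw": 0},
  {"tx": 0,"ty": 0,"tz": 0,"yaw": 0},
])

```text
clock: 17.55
tcp_pos: [587.1, -20.4, 193.1]
ee_rot: [3.139, 0.001, 1.763]
force: [-0.1, -1.5, -0.9]
opening: 0.3
gripper_force: 0.0
```

Call:
jog_arm([
  {"tx": -20,"ty": 0,"tz": 0,"yaw": 0},
  {"tx": -30,"ty": 0,"tz": 0,"yaw": 0},
  {"tx": -30,"ty": 0,"tz": 0,"yaw": 0},
  {"tx": -26,"ty": 0,"tz": 0,"yaw": 0},
  {"tx": -14,"ty": 0,"tz": 0,"yaw": 0},
  {"tx": 0,"ty": 0,"tz": 0,"yaw": 0},
  {"tx": 0,"ty": 0,"tz": 0,"yaw": 0},
])

```text
clock: 18.25
tcp_pos: [609.1, -137.3, 191.0]
ee_rot: [-3.141, -0.001, 1.762]
force: [0.5, 0.3, 0.9]
opening: 0.4
gripper_force: 0.0
```

```bash
python3 -c "
from h import *
im=jaw(); jaw('top')
cv2.imwrite('pics/s3.png',cv2.resize(im[170:310,250:450,::-1],(800,560),interpolation=cv2.INTER_CUBIC))"
```

```text
side lid 180 [122.5 129.3 137.1]
side grey 274 [ 92.6 107.3 145.7]
side pad 63 [104.7 138.8 143. ]
18.25 [ 609.1 -137.3  191. ] F [0.5 0.3 0.9] T [-0.13  0.03  0.04] push 0.1
top lid 73 [124.2 133.4 136.6]
top grey 536 [ 93.4 112.9 145.5]
top pad 14 [139.4 147.7 147.9]
18.3 [ 609.1 -136.9  191.2] F [-0.6  0.1  0.1] T [-0.1   0.   -0.01] push 0.2
```

View pics/s3.png

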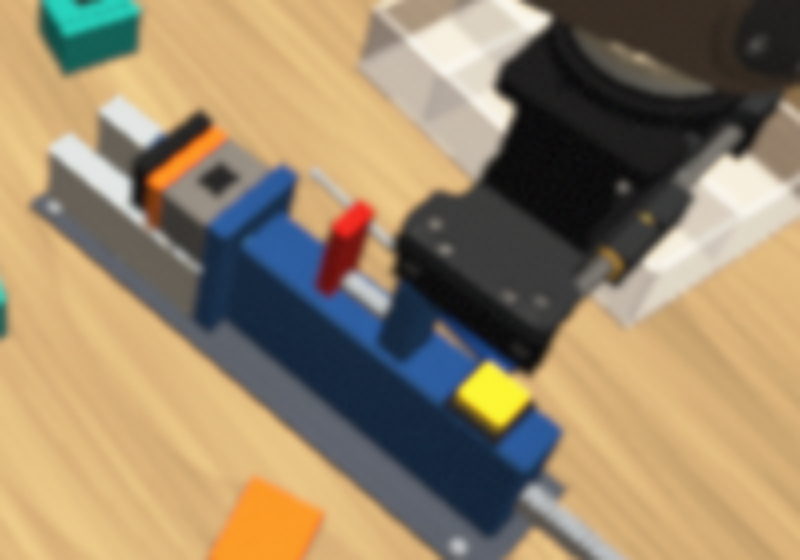

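The lid sits flush on the base with no gap, at pixel (190,170) between the jaws. The gripper is over the yellow tab at (495,395), so I'll press it.

Call:
jog_arm([
  {"tx": 0,"ty": 0,"tz": 20,"yaw": 0},
  {"tx": 0,"ty": 0,"tz": 26,"yaw": 0},
  {"tx": 0,"ty": 0,"tz": 14,"yaw": 0},
  {"tx": 0,"ty": 0,"tz": 8,"yaw": 0},
  {"tx": 0,"ty": 0,"tz": 3,"yaw": 0},
  {"tx": 0,"ty": 0,"tz": 2,"yaw": 0},
  {"tx": 0,"ty": 0,"tz": 2,"yaw": 0},
  {"tx": 0,"ty": 0,"tz": 1,"yaw": 0},
  {"tx": 0,"ty": 0,"tz": 0,"yaw": 0},
])

```text
clock: 19.25
tcp_pos: [609.7, -137.9, 116.2]
ee_rot: [3.141, 0.0, 1.763]
force: [-0.5, 3.4, 3.0]
opening: 0.4
gripper_force: 2.0
```

```bash
python3 -c "
from h import *
jaw()"
```

```text
side lid 117 [122.  126.7 132.3]
side grey 285 [ 92.9 107.7 166.3]
side pad 69 [104.9 158.4 162.2]
19.25 [ 609.7 -137.9  116.2] F [-0.5  3.4  3. ] T [0.31 0.08 0.01] push 3.4
```

Call:
jog_arm([
  {"tx": 0,"ty": 0,"tz": 1,"yaw": 0},
  {"tx": 0,"ty": 0,"tz": 0.5,"yaw": 0},
  {"tx": 0,"ty": 0,"tz": 0,"yaw": 0},
  {"tx": 0,"ty": 0,"tz": 0,"yaw": 0},
  {"tx": 0,"ty": 0,"tz": 0,"yaw": 0},
  {"tx": 0,"ty": 0,"tz": 0,"yaw": 0},
  {"tx": 0,"ty": 0,"tz": 0,"yaw": 0},
  {"tx": 0,"ty": 0,"tz": 0,"yaw": 0},
  {"tx": 0,"ty": 0,"tz": 0,"yaw": 0},
  {"tx": 0,"ty": 0,"tz": 0,"yaw": 0},
])

```text
clock: 20.3
tcp_pos: [609.6, -137.9, 114.2]
ee_rot: [3.141, 0.0, 1.763]
force: [3.5, 2.4, 4.4]
opening: 0.4
gripper_force: 2.3
```

```bash
python3 -c "
from h import *
jaw()"
```

```text
side lid 115 [121.9 126.8 132.9]
side grey 270 [ 92.6 107.4 206.9]
side pad 74 [106.5 201.3 206.6]
20.3 [ 609.6 -137.9  114.2] F [3.5 2.4 4.4] T [ 0.39 -0.52  0.06] push 1.7
```

Call:
jog_arm([
  {"tx": 0,"ty": 0,"tz": 0,"yaw": 0},
  {"tx": 0,"ty": 0,"tz": 0,"yaw": 0},
  {"tx": 0,"ty": 0,"tz": 0,"yaw": 0},
  {"tx": 0,"ty": 0,"tz": 0,"yaw": 0},
  {"tx": 0,"ty": 0,"tz": 0,"yaw": 0},
  {"tx": 0,"ty": 0,"tz": 0,"yaw": 0},
  {"tx": 0,"ty": 0,"tz": 0,"yaw": 0},
  {"tx": 0,"ty": 0,"tz": 0,"yaw": 0},
  {"tx": 0,"ty": 0,"tz": 0,"yaw": 0},
  {"tx": 0,"ty": 0,"tz": 0,"yaw": 0},
])

```text
clock: 21.35
tcp_pos: [609.5, -138.0, 114.1]
ee_rot: [3.141, 0.0, 1.763]
force: [3.7, 0.6, 4.3]
opening: 0.2
gripper_force: 2.3
```

```bash
python3 -c "
from h import *
im=jaw()
cv2.imwrite('pics/s4.png',cv2.resize(im[170:310,250:450,::-1],(800,560),interpolation=cv2.INTER_CUBIC))"
```

```text
side lid 115 [122.  126.7 132.5]
side grey 272 [ 93.  106.6 207.7]
side pad 71 [106.9 201.8 207. ]
21.35 [ 609.5 -138.   114.1] F [3.7 0.6 4.3] T [ 0.2  -0.67 -0.  ] push -0.1
```

View pics/s4.png

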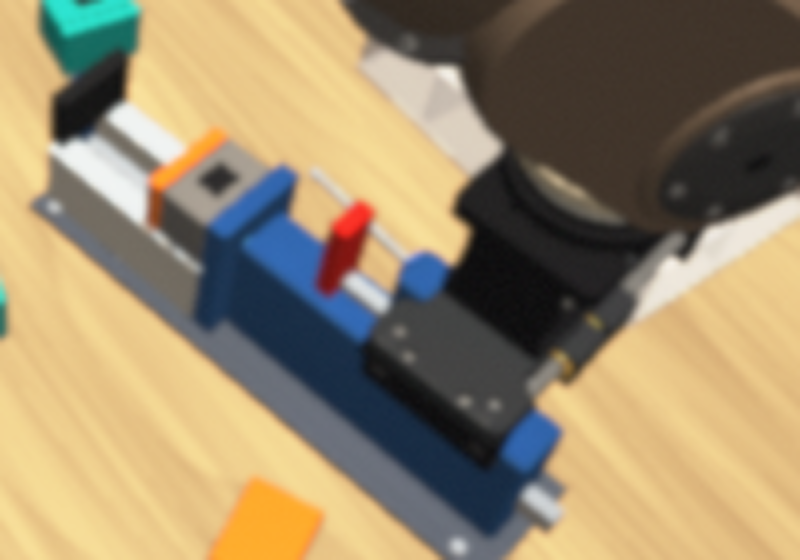

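The jaw is back at the open end, around pixel (90,95), and stayed put for a second. The closed case stands free at the fixed jaw. I'll lift off straight up.

Call:
jog_arm([
  {"tx": 0,"ty": 0,"tz": -5,"yaw": 0},
  {"tx": 0,"ty": 0,"tz": -15,"yaw": 0},
  {"tx": 0,"ty": 0,"tz": -30,"yaw": 0},
  {"tx": 0,"ty": 0,"tz": -40,"yaw": 0},
  {"tx": 0,"ty": 0,"tz": -30,"yaw": 0},
  {"tx": 0,"ty": 0,"tz": -10,"yaw": 0},
  {"tx": 0,"ty": 0,"tz": 0,"yaw": 0},
  {"tx": 0,"ty": 0,"tz": 0,"yaw": 0},
  {"tx": 0,"ty": 0,"tz": 0,"yaw": 0},
])

```text
clock: 22.3
tcp_pos: [608.8, -137.8, 242.2]
ee_rot: [-3.139, -0.002, 1.763]
force: [-0.6, -0.4, -0.9]
opening: 0.2
gripper_force: 0.0
```

```bash
python3 -c "
from h import *
jaw(); print(r.sign_off())"
```

```text
side lid 118 [121.7 126.4 132.4]
side grey 257 [ 93.  106.6 201.3]
side pad 102 [104.  202.1 207.5]
22.3 [ 608.8 -137.8  242.2] F [-0.6 -0.4 -0.9] T [-0.07  0.07  0.03] push -0.3
the job is handed in; nothing more can be done
None
```

I handed the job in at 22.3 s: the lid is pressed home (about 13 N estimated on the case), the jaw has run back fully open, the closed case stands free on the rails, and the arm is clear.

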